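# Clamp the hanger hook in its ledge bracket

### The job

Stand the white hanger hook in the open channel of the metal bracket, its upturned arm on the end-stop side, and push it gently into the corner, flat along the rubber strip and fully home against the end stop. Then turn the black eccentric knob anticlockwise until its off-centre lobe bears firmly on the foot and pinches it against the strip: hand-tight, not forced. Let go and leave everything else on the shelf where it stands.

Things in the scene. Friction and masses are not known exactly. Their poses are not given: they have to be found in the camera images.
- hook: White plastic hanger hook, loose, 0.14-0.28 kg, upright on the ribbed shelf (top at world z = 20 mm) left or right of the bracket. Origin: centre of the foot's underside, z up. Foot: bar 24 (x) by 120 (y) by 20 mm (z). On it at y = +38 mm a flat stem, 12 mm thick in x, 26 wide in y, top at z = 92. An arm at z = 41 to 53 runs from the stem to y = +83 mm.
- hook_stem (a point): Point on the hook's stem to grip, mid-thickness: at (0, 38, 72) mm in the hook's frame, same axes as the hook; grip across the 12 mm thickness (along x).
- hook_lip (a point): Top of the upturned lip at the end of the hook's arm, at (0, 78, 75) mm in the hook's frame.
- bracket: Fixed aluminium bracket, channel along its y; origin on the shelf's surface, z up. Channel floor: top at z = 4 mm, x = -14 to +36; -y end open. On the -x side only the eccentric knob; on +x a sprung rubber strip (z = 8 to 26), its face at x = +10 to +14 mm (differs each time), yields 0.8 mm per 10 N, then a 30 mm high wall. The hook is home when its origin is at y = 0 here, its y along this y.
- end_stop: Rigid end stop of the bracket, a wall 30 mm high across the channel's +y end; its origin is the middle of the face that the hook's foot meets, at (0, 60, 15) mm in the bracket's frame, same axes. Pressing the foot on it with over 40 N bends it; 5 N is plenty. A foot left clear of the strip jams askew on the stop when clamped.
- clamp: Fixed steel foot (3 mm high) carrying the eccentric knob; origin on the shelf's surface on the knob's axis, axes parallel to the bracket's; at x = -32.5 mm, y = -28 mm in the bracket's frame. Lobe: disc of radius 18 mm at z = 8 to 20, centred 7 mm off the axis; hub above of radius 10. The lobe should bear on the foot with 5 to 22 N; over 25 N damages it.
- knob_grip (a point): Centre of the knob's grip bar, on the turning axis, 57 mm above the shelf's surface. The bar is 30 mm long (x of this point) by 12 mm thick (y), from 44 to 70 mm above the shelf. The lobe points along the -x of this point, turning with it.
- cam (a joint): Knob angle, rad, 0 to 2.9, growing anticlockwise from above. At 0 the lobe points to the bracket's -x, away from the channel. Starts at 0.3 to 0.8; the lobe meets the foot at 1.6 to 2.3. Turns freely against 0.06 N m of friction and stays where left; bearing on the foot adds 0.01 to 0.02 N m per newton, so a rise of about 0.17 N m over the free-turning torque is hand-tight.
- spray: Bystander: orange spray bottle with a white trigger head, 72 mm across, 210 mm high; origin under its centre, on the other side of the bracket from the hook.
- brush: Bystander: black scrub brush, 60 by 150 mm, 70 mm high, between the robot and the bracket.
- peg_box: Bystander: bamboo peg box with its sliding lid, 100 by 180 mm, 70 mm high, at the back right of the shelf.
- pot: Bystander: small empty terracotta pot, 90 mm across, 85 mm high, at the back.
- soap: Bystander: soap in a dish, 75 by 110 mm, 37 mm high, at the back left.
- peg1: Bystander: wooden clothes peg, 72 by 10 by 14 mm, lying left of the bracket.
- peg2: Bystander: wooden clothes peg, 72 by 10 by 14 mm, lying right of the bracket.
Mind the look-alikes: they are no part of the job. There is more than one size of the hook; the one meant has the size given above.

How it is judged:
By the outcome, as a careful person would: the job done as asked, in the order asked, and still so for the second after the job is handed in, with the robot touching nothing.
It also fails if it takes over 72 s, if anything falls off the work surface, if the arm or the gripper's body presses on something with over 40 N, if the wrist force passes 120 N, or if a joint passes its speed limit or range.

### The arm

A 6-joint arm with a two-finger parallel gripper is mounted at the origin on the work surface. World frame = base frame: x ahead of the robot, y to its left, z up, the work surface at z = 0. Lengths are in m, angles in degrees, forces in N, time in s.
With the tool pointing down it reaches from about 0.2 to 0.875 m from the base axis. Payload 3.4 kg.
Tool frame: the origin (TCP) lies between the finger pads; the fingertips stand 22 mm ahead of it and the grasp point (between the pads) lies 3 mm ahead of it; z points along the fingers, y is the line along which they close (so a half turn about z gives the same grasp; the last joint's range is limited). The gripper opens to 94 mm and grips with 3 to 60 N. Pads are 16 mm wide; open, the fingers measure 119 mm over their backs; the gripper's body (75 mm by 177 mm) begins 78 mm behind the grasp point.
Start: joints at [64.114, 15.808, 86.224, -0, 77.962, -6.933], TCP at [0.187, 0.544, 0.227] pointing down, gripper open.
Joint ranges: [-165.64, 165.64], [-43.16, 119.46], [12.63, 154.43], [-67.54, 247.53], [6.08, 155.33], [-154.97, 154.97]. Speed limits (degrees/s): [147.25, 147.25, 180, 180, 180, 180].

### API

Orientations are given as a 3x3 rotation matrix whose columns are the frame's x, y, z axes.
In Python, from bench import env, capture, camera_info gives the robot as it stands.
- The arm moves only by the tool send_rows, never from a script. Its argument "motion" is a list of rows, each an object with "travel": the shift along the tool's x, y, z in m, a list of three; "twist": the turn, a rotation vector about the tool's x, y, z in degrees, a list of three; "claw": the opening, from -1 (shut) to 1 (fully open). A call has 1 to 10 rows; each row is the pose to reach, as a shift and turn from the pose commanded when the call began, along the tool's axes at that moment; what a row does not reach only later rows make up. A row lasts 1/8 s, in which the tool goes at most 62.5 mm and 10.7 degrees, less where a joint would pass 70% of its speed; a pose out of reach is approached as far as the arm can. A call with a gripper value outside its range is refused whole. The fingers move at their own pace and stop on an object; "newtons" is the grip in N (left out, the last holds). Time passes only in rows, so rows that repeat a pose let the fingers close. It gives the time, the measured TCP pose, the force, the opening and the grip force at its end, in the units of the state.
- env.sense(): the state, without advancing time (a new reading comes with each control period).
- capture(name): name is "side" or "top"; returns the picture (400x640x3 uint8, red, green, blue); there is no depth.
- camera_info(name): a dict with "intrinsics" (3x3 intrinsics, pixels), "R" (3x3) and "t" (3): a world point X has camera coordinates R X + t. Camera axes: x right, y down, z forward; pixel columns grow to the right and rows downward; lengths in m; the calibration is good to about 2 mm. A picture is of the moment at which its call begins. camera_info takes no time and is no camera call.
- env.sign_off(): hands the job in; it is judged then, once.
The state is a dict: "clock": time; "q": joint angles; "joint_vel": joint speeds; "tau": joint torques, N m; "tcp_pos": TCP position; "orientation": TCP orientation; "force": force on the tool from outside, world axes, zero at the start; "torque": the same for the moment, N m; "width": finger opening in m; "grip_force": force on a finger pad.
Only numpy, scipy, OpenCV 4.12 (cv2) and the standard library are available. Lean on these libraries where they do the work, as an engineer would, in place of code of your own. Each camera call takes 0.05 s, during which the arm holds its last target. There are 200 camera calls.

## Working session

There is one attempt and no reset: what is moved stays moved. The work goes in short steps, Python scripts to look and compute and a tool call to move; the robot and the scene stay as the last step left them, time stands still between calls to the robot, and variables do not carry over. Pictures are saved under pics/ and viewed, at most 10 in all, crops included, and the job is handed in when it is done.

Besides the shell and the picture viewer there is one more tool, called as name([rows], argument=value, ...), one row to a line, values as JSON. send_rows: Moves the arm, as the interface text tells. Its arguments: {"type":"object","properties":{"motion":{"type":"array","items":{"type":"object","properties":{"travel":{"type":"array","items":{"type":"number"}},"twist":{"type":"array","items":{"type":"number"}},"claw":{"type":"number"}}}},"newtons":{"type":"number"}},"required":["motion"]}

```bash
mkdir -p pics; ls
python3 - <<'E'
from bench import env,capture,camera_info
import cv2
for n in("side","top"):
    cv2.imwrite(f"pics/{n}0.png",capture(n)[:,:,::-1]); c=camera_info(n); print(n,c["intrinsics"],c["R"],c["t"])
s=env.sense(); print(s)
E
```

```text
pics
side [[405.11339424   0.         325.28955936]
 [  0.         405.11339424 197.52597808]
 [  0.           0.           1.        ]] [[ 0.88094988 -0.47320518  0.0020417 ]
 [-0.27589855 -0.51712669 -0.81022218]
 [ 0.38445715  0.71320183 -0.58611931]] [-0.4405449   0.23464327  0.87882612]
top [[487.76233663   0.         325.95863768]
 [  0.         487.76233663 207.02013979]
 [  0.           0.           1.        ]] [[ 4.09103666e-02 -9.99162474e-01  8.32479561e-04]
 [-9.78022843e-01 -4.02152652e-02 -2.04582626e-01]
 [ 2.04444761e-01  7.55536619e-03 -9.78848945e-01]] [0.02993209 0.51549858 1.41735338]
{'clock': 0.1, 'q': array([ 6.41135331e+01,  1.58429158e+01,  8.62874466e+01, -5.58242344e-04,
        7.79617873e+01, -6.93343907e+00]), 'joint_vel': array([ 0.00353484, -0.11436397, -0.09942365,  0.10568499, -0.03511616,
        0.07006172]), 'tau': array([ 1.25280574e-03, -4.05456626e+01, -2.37780136e+01,  7.04284944e-02,
        2.98930483e-02, -2.29220052e-05]), 'tcp_pos': array([0.18656304, 0.54339391, 0.22670561]), 'orientation': array([[-9.45785763e-01,  3.24790408e-01, -6.93600616e-04],
       [ 3.24791096e-01,  9.45784668e-01, -1.45109894e-03],
       [ 1.84693813e-04, -1.59770402e-03, -9.99998707e-01]]), 'force': array([-0.25625307, -0.39929364,  0.58548816]), 'torque': array([ 0.01492969, -0.02815915, -0.00362632]), 'grip_force': 0.0, 'width': 0.09416880968118804}
```

View pics/top0.png

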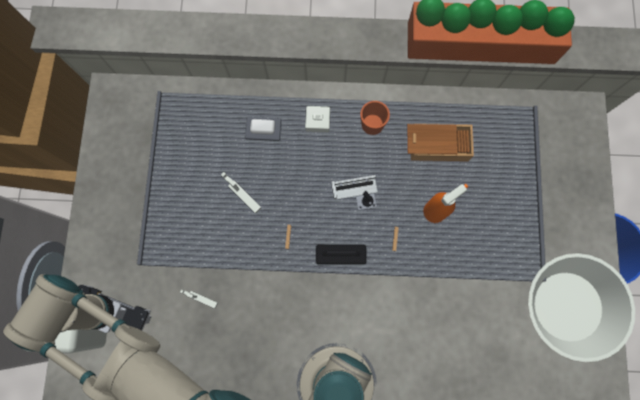

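View pics/side0.png

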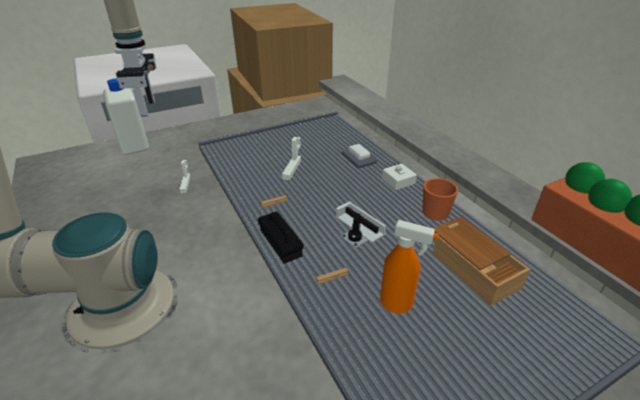

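Two hooks fit: the one on the shelf at top (241,193) / side (292,160), and a smaller one on the bare surface at top (199,298) / side (184,177). The shelf one fits by place and apparent size. I'll confirm that in an enlarged crop.

Run:
```python
import cv2,numpy as np
t=cv2.imread("pics/top0.png");s=cv2.imread("pics/side0.png")
def c(im,u,v,w,h,k):
    return cv2.resize(im[v:v+h,u:u+w],None,fx=k,fy=k,interpolation=cv2.INTER_CUBIC)
# tiles 400x300, x8 => 50x37.5 ; use 6.25?
a=c(t,215,167,50,50,8)[:300*8//8+100]; b=c(t,325,170,57,50,7)
top=np.hstack([c(t,215,167,50,50,6),c(t,325,168,83,50,6)])  #300 + 498
bot=np.hstack([c(s,270,130,50,50,6),c(s,325,198,83,50,6)])
cv2.imwrite("pics/crop1.png",np.vstack([top,bot]))
```

```text
(no output)
```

View pics/crop1.png

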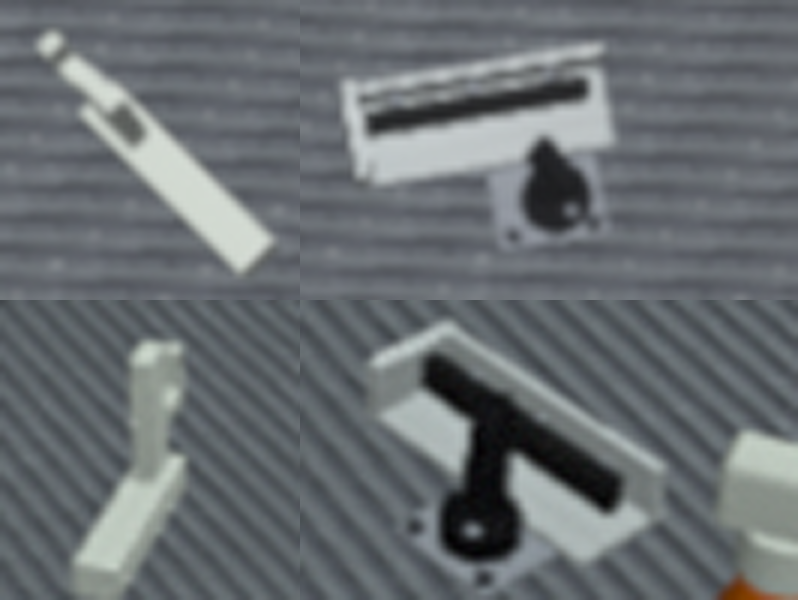

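The crop confirms it: the shelf hook (lip at top ≈(223,174), foot end ≈(258,209)) is about 120 mm long, the bigger one. The bracket's end stop is on the image left (+y) and the strip is on the far side (+x). Next I'll fit the poses and draw the models over the images.

```bash
cat > h.py <<'E'
import numpy as np,cv2
from scipy.optimize import least_squares
from bench import env,capture,camera_info
I={n:camera_info(n) for n in("side","top")}
def proj(n,P):
    c=I[n];q=np.asarray(P,float)@np.array(c["R"]).T+c["t"];q=q@np.array(c["intrinsics"]).T;return q[:,:2]/q[:,2:]
def rz(a): c,s=np.cos(a),np.sin(a);return np.array([[c,-s,0],[s,c,0],[0,0,1]])
def W(p,L,z0=.02): return np.atleast_2d(L)/1000.@rz(p[2]).T+[p[0],p[1],z0]
def fit(obs,p0):
    f=lambda p:np.concatenate([(proj(n,W(p,l))[0]-uv) for n,l,uv in obs])
    return least_squares(f,p0,loss="soft_l1",x_scale=[.01,.01,.1])
def box(a,b):
    P=np.array([[x,y,z] for x in(a[0],b[0]) for y in(a[1],b[1]) for z in(a[2],b[2])]);
    E=[(i,j) for i in range(8) for j in range(i) if bin(i^j).count("1")==1];return P,E
def draw(im,n,p,boxes,k,o,col):
    for a,b in boxes:
        P,E=box(a,b);q=(proj(n,W(p,P))-o+.5)*k
        for i,j in E: cv2.line(im,tuple(int(v) for v in q[i]),tuple(int(v) for v in q[j]),col,1)
HB=[((-12,-60,0),(12,60,20)),((-6,25,20),(6,51,92)),((-6,51,41),(6,83,53))]
BB=[((-14,-60,0),(36,60,4)),((-14,60,0),(36,61,30))]
def crop(im,o,w,h,k): return cv2.resize(im[o[1]:o[1]+h,o[0]:o[0]+w],None,fx=k,fy=k,interpolation=cv2.INTER_CUBIC)
E
python3 - <<'E'
from h import *
T=lambda u,v:np.array([(u+.5)/6-.5,(v+.5)/6-.5])
h=[("top",(0,78,75),T(48,42)+[215,167]),("top",(12,-60,20),T(273,238)+[215,167]),("top",(-12,60,20),T(80,112)+[215,167]),
("side",(-12,-60,20),T(75,563-300)+[270,130]),("side",(12,60,20),T(185,458-300)+[270,130]),("side",(0,38,92),T(148,345-300)+[270,130])]
r=fit(h,[.5,.2,.7]);print(r.x,np.degrees(r.x[2]),r.fun.round(1));ph=r.x
b=[("top",(-14,-60,4),T(317,147)+[325,168]),("top",(-14,60,4),T(72,182)+[325,168]),
("side",(-14,60,30),T(72,362-300)+[325,198]),("side",(-14,-60,4),T(285,560-300)+[325,198]),("side",(-14,60,4),T(75,410-300)+[325,198])]
r=fit(b,[.5,-.1,.15]);print(r.x,np.degrees(r.x[2]),r.fun.round(1));pb=r.x
np.savez("p.npz",ph=ph,pb=pb)
ims={"top":cv2.imread("pics/top0.png"),"side":cv2.imread("pics/side0.png")}
rows=[]
for n,oh,ob in(("top",(215,167),(325,168)),("side",(267,130),(330,198))):
    A=crop(ims[n],oh,50,50,6);draw(A,n,ph,HB,6,oh,(0,0,255))
    B=crop(ims[n],ob,60,50,8)[:300];B=crop(ims[n],ob,83,50,6);B=cv2.convertScaleAbs(B,alpha=1.5);draw(B,n,pb,BB,6,ob,(0,0,255))
    rows.append(np.hstack([A,B]))
cv2.imwrite("pics/ov1.png",np.vstack(rows))
E
```

```text
[ 0.54213284  0.3037822  -0.7310857 ] -41.88812483271724 [-0.1 -0.1  0.2 -0.1 -0.5 -0.3 -0.2  0.5  0.2 -0.2 -0.1  1.5]
[ 0.57523595 -0.03611203  0.21706035] 12.436641936959868 [-2.7 -0.3  0.   0.4  1.4  1.9 -2.2 -0.6  0.7  1.6]
```

View pics/ov1.png

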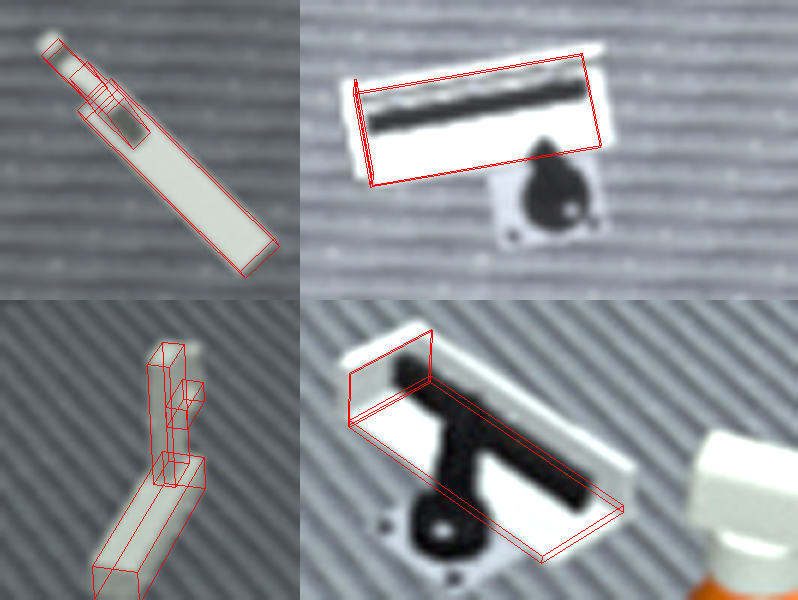

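Run:
```python
from h import *
a=crop(cv2.imread("pics/top0.png"),(330,170),50,42,14)
cv2.imwrite("pics/b_top.png",cv2.convertScaleAbs(a,alpha=1.15))
```

```text
(no output)
```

View pics/b_top.png

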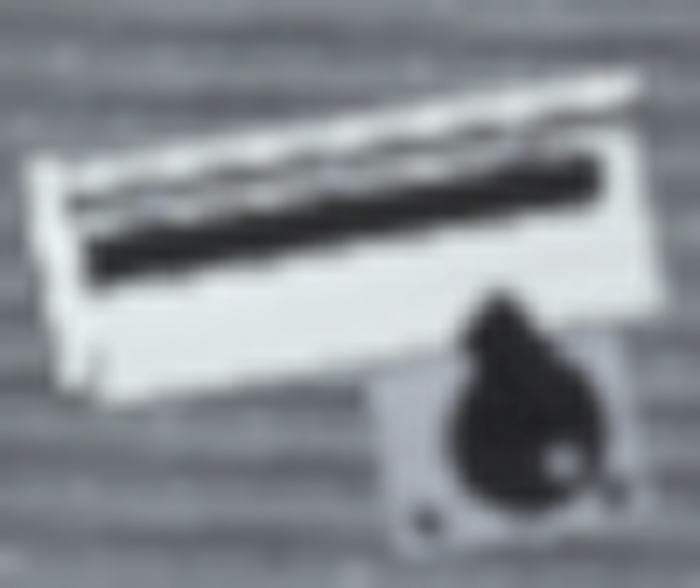

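The top crop shows the stop corner at ≈(100,408), the open floor corner at (665,308), the lobe disc at (528,435) and the bar tip at (500,295). I'll refit the bracket using the clamp as well.

Run:
```python
from h import *
t=lambda u,v:np.array([(u+.5)/14-.5+330,(v+.5)/14-.5+170]); s=lambda u,v:np.array([(u+.5)/6-.5+325,(v+.5)/6-.5+198])
A=np.array([-32.5,-28])
def obs(p):
    L,f=p[3],p[4];d=np.array([np.cos(f),np.sin(f)])
    lob=A-7*d;tip=A+15*d
    return [("top",(-14,60,4),t(100,408)),("top",(-14,-L,4),t(665,308)),("top",(*A,3),t(510,443)),("top",(*lob,18),t(528,437)),
    ("top",(*tip,68),t(500,297)),("side",(-14,-L,4),s(285,260)),("side",(*lob,18),s(180,225)),("side",(*A,70),s(197,103)),("side",(-14,60,4),s(78,112))]
def F(p):
    o=np.concatenate([proj(n,W(p,l))[0]-uv for n,l,uv in obs(p)])
    q=proj("top",W(p,[(12,55,10),(12,-55,10)]));d=q[1]-q[0];m=t(595,180)-t(93,260)
    a=np.degrees(np.arctan2(d[1],d[0])-np.arctan2(m[1],m[0]))
    return np.append(o,a*1.)
r=least_squares(F,[.57,-.04,.2,65,.5],x_scale=[.01,.01,.1,5,.2],loss="soft_l1");p=r.x
print(p,np.degrees(p[2]),r.fun.round(1))
ph=np.load("p.npz")["ph"];np.savez("p.npz",ph=ph,pb=p)
k=W(p,[*A,57])[0];print("knob",k,"bar yaw",np.degrees(p[2]+p[4]))
g=W(ph,[0,38,72])[0];print("stem",g,"lip",W(ph,[0,78,75])[0])
ims={"top":cv2.imread("pics/top0.png"),"side":cv2.imread("pics/side0.png")};out=[]
for n,o in(("top",(330,172)),("side",(330,200))):
    B=cv2.convertScaleAbs(crop(ims[n],o,57,50,7),alpha=1.2);draw(B,n,p,[((-14,-p[3],0),(36,60,4)),((-14,60,0),(36,66,30)),((12,-52,8),(13,52,26))],7,o,(0,0,255))
    pk=[*k[:2],p[2]+p[4]];draw(B,n,pk,[((-15,-6,44),(15,6,70))],7,o,(0,255,0))
    for z in(8,20):
        c=[(-7+18*np.cos(x),18*np.sin(x),z) for x in np.linspace(0,6.28,40)]
        cv2.polylines(B,[((proj(n,W(pk,c))-o+.5)*7).astype(int)],True,(255,100,0),1)
    out.append(B)
cv2.imwrite("pics/ov2.png",np.hstack(out))
```

```text
[ 5.74813538e-01 -3.63594290e-02  2.09579215e-01  6.68654298e+01
  3.39257782e-01] 12.008004490935285 [-0.  -0.3 -0.   0.1 -0.2 -1.7  0.  -0.4 -0.3 -0.4 -0.5  1.  -0.1 -0.6
 -0.7  2.   0.2  1.3 -0.3]
knob [ 0.54885004 -0.07050832  0.077     ] bar yaw 31.446043568142063
stem [0.56750462 0.33207129 0.092     ] lip [0.59421175 0.36184929 0.095     ]
```

View pics/ov2.png

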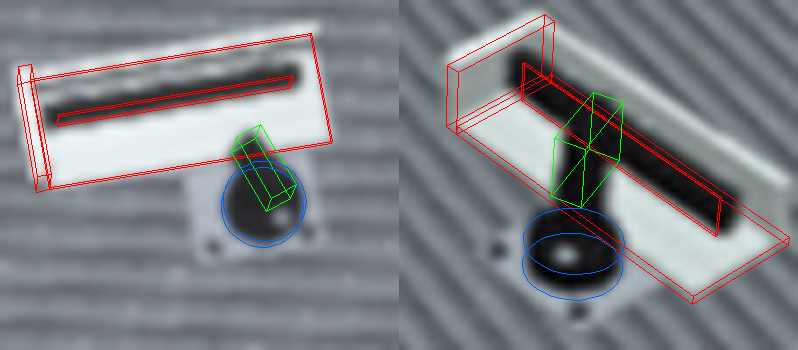

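send_rows([
  {"travel": [-0.429, -0.076, 0.047], "twist": [0, 0, 113], "claw": 0},
  {"travel": [-0.429, -0.076, 0.047], "twist": [0, 0, 113], "claw": 0},
  {"travel": [-0.429, -0.076, 0.047], "twist": [0, 0, 113], "claw": 0},
  {"travel": [-0.429, -0.076, 0.047], "twist": [0, 0, 113], "claw": 0},
  {"travel": [-0.429, -0.076, 0.047], "twist": [0, 0, 113], "claw": 0},
  {"travel": [-0.429, -0.076, 0.047], "twist": [0, 0, 113], "claw": 0},
  {"travel": [-0.429, -0.076, 0.047], "twist": [0, 0, 113], "claw": 0},
  {"travel": [-0.429, -0.076, 0.047], "twist": [0, 0, 113], "claw": 0},
  {"travel": [-0.429, -0.076, 0.047], "twist": [0, 0, 113], "claw": 0},
  {"travel": [-0.429, -0.076, 0.047], "twist": [0, 0, 113], "claw": 0},
])

```text
clock: 1.35
tcp_pos: [0.5678, 0.3321, 0.1796]
orientation: [[0.599, 0.801, -0.001], [0.801, -0.599, -0.001], [-0.001, -0.001, -1.0]]
force: [0.2, 0.4, 0.1]
width: 0.0472
grip_force: 0.0
```

send_rows([
  {"travel": [0, 0, 0], "twist": [0, 0, 5.1], "claw": 0},
  {"travel": [0, 0, 0.04], "twist": [0, 0, 5.1], "claw": 0},
  {"travel": [0, 0, 0.04], "twist": [0, 0, 5.1], "claw": 0},
])

```text
clock: 1.72
tcp_pos: [0.5654, 0.3315, 0.1371]
orientation: [[0.662, 0.749, -0.007], [0.749, -0.662, -0.003], [-0.007, -0.003, -1.0]]
force: [-0.2, -0.5, -0.1]
width: 0.0469
grip_force: 0.0
```

Run:
```python
from h import *
ph=np.load("p.npz")["ph"];o=[]
for n,c in(("top",(205,160)),("side",(262,120))):
    im=capture(n)[:,:,::-1].copy();B=crop(im,c,66,60,6);draw(B,n,ph,HB,6,c,(0,0,255));o.append(B)
cv2.imwrite("pics/g1.png",np.hstack(o));s=env.sense();print(s["tcp_pos"],np.degrees(np.arctan2(*s["orientation"][[1,0],1])))
```

```text
[0.56778732 0.33267015 0.14049287] -41.48018817391481
```

View pics/g1.png

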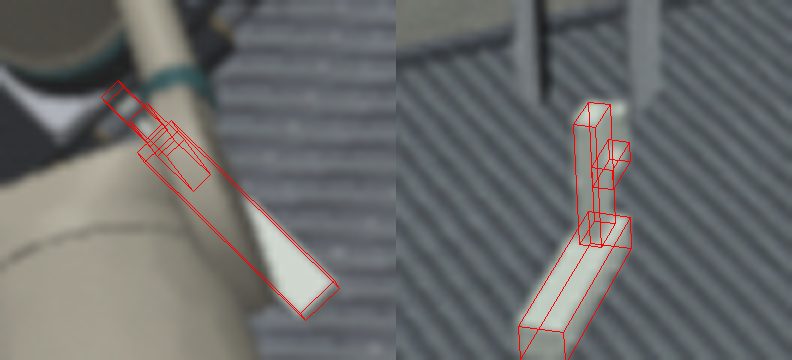

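The side view shows the fingers straddling the stem (crop stem at (594,110), fingers at 530 and 650). The model matches, so I'll descend and grip.

send_rows([
  {"travel": [0, 0, 0.025], "twist": [0, 0, 0.4], "claw": 0},
  {"travel": [0, 0, 0.045], "twist": [0, 0, 0.4], "claw": 0},
  {"travel": [0, 0, 0.045], "twist": [0, 0, 0.4], "claw": 0},
  {"travel": [0, 0, 0.045], "twist": [0, 0, 0.4], "claw": -1},
  {"travel": [0, 0, 0.045], "twist": [0, 0, 0.4], "claw": -1},
  {"travel": [0, 0, 0.045], "twist": [0, 0, 0.4], "claw": -1},
  {"travel": [0, 0, 0.045], "twist": [0, 0, 0.4], "claw": -1},
  {"travel": [0, 0, 0.045], "twist": [0, 0, 0.4], "claw": -1},
], newtons=30)

```text
clock: 2.82
tcp_pos: [0.568, 0.3328, 0.0959]
orientation: [[0.668, 0.744, 0.001], [0.744, -0.668, 0.0], [0.001, 0.0, -1.0]]
force: [-0.3, -0.4, 2.8]
width: 0.0118
grip_force: 30.0
```

Run:
```python
from h import *
s=env.sense();print(s["tcp_pos"],np.degrees(np.arctan2(*s["orientation"][[1,0],1])),s["width"],s["grip_force"],s["force"],s["torque"])
p=np.load("p.npz");pb=p["pb"]
for x,y in((-4,-25),(-4,-12)):print(x,y,W(pb[:3],[x,y+38,72+4])[0])
```

```text
[0.56801889 0.33277541 0.0959492 ] -41.8844972960774 0.011797230437046826 29.996807277202606 [-0.27585481 -0.38423007  2.78299204] [-0.02940334  0.15039378 -0.00097975]
-4 -25 [ 0.56819644 -0.02447608  0.096     ]
-4 -12 [ 0.56549181 -0.01176054  0.096     ]
```

send_rows([
  {"travel": [0, 0, -0.03], "twist": [0, 0, 0], "claw": -1},
  {"travel": [0, 0, -0.08], "twist": [0, 0, 0], "claw": -1},
  {"travel": [-0.04, 0.036, -0.1], "twist": [0, 0, -8], "claw": -1},
  {"travel": [-0.08, 0.071, -0.1], "twist": [0, 0, -17], "claw": -1},
  {"travel": [-0.12, 0.107, -0.1], "twist": [0, 0, -26], "claw": -1},
  {"travel": [-0.16, 0.142, -0.1], "twist": [0, 0, -35], "claw": -1},
  {"travel": [-0.2, 0.178, -0.1], "twist": [0, 0, -44], "claw": -1},
  {"travel": [-0.235, 0.209, -0.1], "twist": [0, 0, -51], "claw": -1},
  {"travel": [-0.26, 0.2306, -0.1], "twist": [0, 0, -53.9], "claw": -1},
  {"travel": [-0.26, 0.2306, -0.1], "twist": [0, 0, -53.9], "claw": -1},
])

```text
clock: 4.08
tcp_pos: [0.5655, -0.017, 0.1949]
orientation: [[-0.205, 0.979, -0.001], [0.979, 0.205, -0.0], [-0.0, -0.001, -1.0]]
force: [-0.2, 0.6, -2.0]
width: 0.012
grip_force: 30.0
```

send_rows([
  {"travel": [0, 0, 0.02], "twist": [0, 0, 0], "claw": -1},
  {"travel": [0, 0, 0.04], "twist": [0, 0, 0], "claw": -1},
  {"travel": [0, 0, 0.04], "twist": [0, 0, 0], "claw": -1},
  {"travel": [0, 0, 0.04], "twist": [0, 0, 0], "claw": -1},
])

```text
clock: 4.58
tcp_pos: [0.5661, -0.0141, 0.1559]
orientation: [[-0.209, 0.978, 0.0], [0.978, 0.209, 0.0], [0.0, 0.0, -1.0]]
force: [0.8, 0.1, -2.1]
width: 0.0119
grip_force: 30.0
```

```bash
cat > st.py <<'E'
from h import *
s=env.sense();pb=np.load("p.npz")["pb"];B=rz(pb[2]);d=B.T@(s["tcp_pos"]-[pb[0],pb[1],.02])*1000
print("clk %.2f"%s["clock"],"tcp",s["tcp_pos"].round(4),"head %.2f"%np.degrees(np.arctan2(*s["orientation"][[1,0],1])),"inB",d.round(1),"FB",(B.T@s["force"]).round(2),"TB",(B.T@s["torque"]).round(3),"w %.4f"%s["width"], "gf %.1f"%s["grip_force"],s["orientation"][2].round(4))
E
python3 - <<'E'
from st import *
p=pb[:3]
# hook as held: foot bottom z = tcp-.0959+.02; origin in bracket coords
z=s["tcp_pos"][2]-.0959+.02
o=s["tcp_pos"]-rz(p[2])@np.array([0,.038,0]);ph=[o[0],o[1],np.arctan2(*s["orientation"][[1,0],1])]
print(ph,z,proj("side",[s["tcp_pos"]]),proj("top",[s["tcp_pos"]]))
r=[]
for n,c in(("top",(322,150)),("side",(320,160))):
    im=capture(n)[:,:,::-1].copy();C=crop(im,c,66,90,6)
    draw(C,n,p,[((-14,-p[2]*0-66.9,0),(36,60,4)),((-14,60,0),(36,66,30))],6,c,(0,0,255))
    dz=(z-.02)*1000
    draw(C,n,ph,[((a[0],a[1],a[2]+dz),(b[0],b[1],b[2]+dz)) for a,b in HB],6,c,(0,200,0));r.append(C)
cv2.imwrite("pics/i1.png",np.hstack(r))
E
```

```text
clk 4.58 tcp [ 0.5661 -0.0141  0.1559] head 12.05 inB [ -3.9  23.6 135.9] FB [ 0.8  -0.06 -2.08] TB [0.01  0.095 0.019] w 0.0119 gf 30.0 [ 3.e-04  2.e-04 -1.e+00]
[np.float64(0.5740065915201116), np.float64(-0.05130115732323827), np.float64(0.21031669897676017)] 0.08001006246015063 [[351.82226564 181.01352605]] [[349.75437506 182.46576603]]
```

View pics/i1.png

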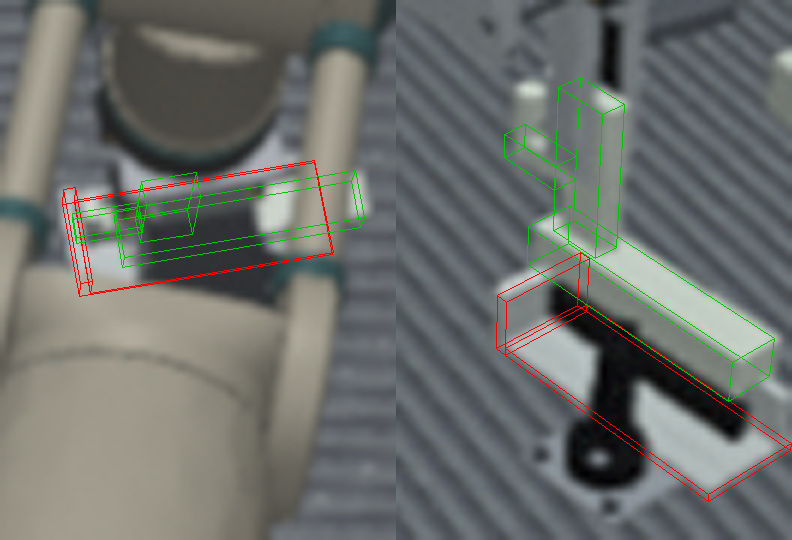

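Run:
```python
from st import *
t=lambda u,v:np.array([(u+.5)/14-.5+330,(v+.5)/14-.5+170])
a,b=t(100,288),t(598,207)
for X in(10,12,14,16):
    q=proj("top",W(pb,[X,0,8]))[0];n=np.array([-(b-a)[1],(b-a)[0]]);n/=np.linalg.norm(n);print(X,n@(q-a))
```

```text
clk 4.67 tcp [ 0.5664 -0.0145  0.1563] head 12.04 inB [ -3.7  23.2 136.3] FB [ 0.87 -0.35 -1.71] TB [-0.042  0.039 -0.011] w 0.0120 gf 30.0 [-2.0e-04  1.2e-03 -1.0e+00]
10 0.2140601852915321
12 -0.4149113880799342
14 -1.0435471627053883
16 -1.671847407430016
```

send_rows([
  {"travel": [0, 0.0012, 0.006], "twist": [0, 0, 0], "claw": -1},
  {"travel": [0, 0.0012, 0.016], "twist": [0, 0, 0], "claw": -1},
  {"travel": [0, 0.0012, 0.022], "twist": [0, 0, 0], "claw": -1},
  {"travel": [0, 0.0012, 0.025], "twist": [0, 0, 0], "claw": -1},
  {"travel": [0, 0.0012, 0.025], "twist": [0, 0, 0], "claw": -1},
])

```text
clock: 5.3
tcp_pos: [0.567, -0.0146, 0.1301]
orientation: [[-0.208, 0.978, -0.001], [0.978, 0.208, 0.0], [0.0, -0.001, -1.0]]
force: [1.1, 0.2, -1.6]
width: 0.0118
grip_force: 30.0
```

send_rows([
  {"travel": [0, 0, 0.005], "twist": [0, 0, 0], "claw": -1},
  {"travel": [0, 0, 0.01], "twist": [0, 0, 0], "claw": -1},
  {"travel": [0, 0, 0.014], "twist": [0, 0, 0], "claw": -1},
  {"travel": [0, 0, 0.014], "twist": [0, 0, 0], "claw": -1},
])

```text
clock: 5.8
tcp_pos: [0.5668, -0.0146, 0.116]
orientation: [[-0.208, 0.978, -0.001], [0.978, 0.208, 0.0], [0.0, -0.001, -1.0]]
force: [-0.6, 0.0, -2.1]
width: 0.0116
grip_force: 30.0
```

```bash
python3 st.py
```

```text
clk 5.80 tcp [ 0.5668 -0.0146  0.116 ] head 12.02 inB [-3.3 23.  96. ] FB [-0.59  0.15 -2.12] TB [-0.033  0.     0.012] w 0.0116 gf 30.0 [ 4.e-04 -8.e-04 -1.e+00]
```

send_rows([
  {"travel": [0, 0, 0.005], "twist": [0, 0, 0], "claw": -1},
  {"travel": [0, 0, 0.01], "twist": [0, 0, 0], "claw": -1},
  {"travel": [0, 0, 0.014], "twist": [0, 0, 0], "claw": -1},
  {"travel": [0, 0, 0.0155], "twist": [0, 0, 0], "claw": -1},
  {"travel": [0, 0, 0.0155], "twist": [0, 0, 0], "claw": -1},
])

```text
clock: 6.42
tcp_pos: [0.5671, -0.0146, 0.1008]
orientation: [[-0.208, 0.978, -0.0], [0.978, 0.208, 0.0], [0.0, -0.0, -1.0]]
force: [-0.6, -0.1, -2.1]
width: 0.0122
grip_force: 30.0
```

```bash
python3 st.py
```

```text
clk 6.42 tcp [ 0.5671 -0.0146  0.1008] head 12.02 inB [-3.  22.9 80.8] FB [-0.62  0.02 -2.08] TB [-0.009  0.033  0.003] w 0.0122 gf 30.0 [ 1.e-04 -1.e-04 -1.e+00]
```

Still ~1 mm above the floor. I'll ease down, then creep toward the strip (tool y).

send_rows([
  {"travel": [0, 0, 0.001], "twist": [0, 0, 0], "claw": -1},
  {"travel": [0, 0.001, 0.001], "twist": [0, 0, 0], "claw": -1},
  {"travel": [0, 0.002, 0.001], "twist": [0, 0, 0], "claw": -1},
  {"travel": [0, 0.002, 0.001], "twist": [0, 0, 0], "claw": -1},
  {"travel": [0, 0.002, 0.001], "twist": [0, 0, 0], "claw": -1},
])

```text
clock: 7.05
tcp_pos: [0.5679, -0.0144, 0.1]
orientation: [[-0.209, 0.978, -0.002], [0.978, 0.209, -0.0], [0.0, -0.002, -1.0]]
force: [-4.9, -2.0, 2.7]
width: 0.012
grip_force: 30.0
```

```bash
python3 st.py
```

```text
clk 7.05 tcp [ 0.5679 -0.0144  0.1   ] head 12.04 inB [-2.2 22.9 80. ] FB [-5.21 -0.93  2.71] TB [-0.245  1.235 -0.023] w 0.0120 gf 30.0 [ 1.0e-04 -2.4e-03 -1.0e+00]
```

send_rows([
  {"travel": [0, 0.0, -0.0003], "twist": [0, 0, 0], "claw": -1},
  {"travel": [0, 0.0004, -0.0003], "twist": [0, 0, 0], "claw": -1},
  {"travel": [0, 0.0004, -0.0003], "twist": [0, 0, 0], "claw": -1},
  {"travel": [0, 0.0004, -0.0003], "twist": [0, 0, 0], "claw": -1},
])

```text
clock: 7.55
tcp_pos: [0.568, -0.0144, 0.1]
orientation: [[-0.209, 0.978, -0.003], [0.978, 0.209, -0.0], [0.0, -0.003, -1.0]]
force: [-5.9, -2.7, 2.2]
width: 0.0119
grip_force: 30.0
```

```bash
python3 st.py
```

```text
clk 7.55 tcp [ 0.568  -0.0144  0.1   ] head 12.04 inB [-2.1 22.9 80. ] FB [-6.32 -1.46  2.24] TB [-0.281  1.442  0.041] w 0.0119 gf 30.0 [ 2.0e-04 -3.1e-03 -1.0e+00]
```

send_rows([
  {"travel": [0, 0, 0], "twist": [0, 0, -0.4], "claw": -1},
  {"travel": [0, 0, 0], "twist": [0, 0, -0.4], "claw": -1},
  {"travel": [0, 0, 0], "twist": [0, 0, -0.4], "claw": -1},
])

```text
clock: 7.92
tcp_pos: [0.568, -0.0144, 0.1]
orientation: [[-0.215, 0.977, -0.003], [0.977, 0.215, -0.0], [0.0, -0.003, -1.0]]
force: [-5.9, -2.2, 1.8]
width: 0.0118
grip_force: 30.0
```

```bash
python3 st.py
```

```text
clk 7.92 tcp [ 0.568  -0.0144  0.1   ] head 12.41 inB [-2.1 22.9 80. ] FB [-6.25 -0.96  1.84] TB [-0.273  1.368 -0.137] w 0.0118 gf 30.0 [ 3.e-04 -3.e-03 -1.e+00]
```

send_rows([
  {"travel": [0.002, 0, 0], "twist": [0, 0, -0.25], "claw": -1},
  {"travel": [0.004, 0, 0], "twist": [0, 0, -0.25], "claw": -1},
  {"travel": [0.006, 0, 0], "twist": [0, 0, -0.25], "claw": -1},
  {"travel": [0.008, 0, 0], "twist": [0, 0, -0.25], "claw": -1},
  {"travel": [0.01, 0, 0], "twist": [0, 0, -0.25], "claw": -1},
  {"travel": [0.01, 0, 0], "twist": [0, 0, -0.25], "claw": -1},
])

```text
clock: 8.68
tcp_pos: [0.5662, -0.0057, 0.1]
orientation: [[-0.219, 0.976, -0.002], [0.976, 0.219, -0.002], [-0.002, -0.003, -1.0]]
force: [-4.6, -4.6, 1.2]
width: 0.012
grip_force: 30.0
```

```bash
python3 st.py
```

```text
clk 8.68 tcp [ 0.5662 -0.0057  0.1   ] head 12.67 inB [-2.  31.8 80. ] FB [-5.4  -3.52  1.22] TB [-0.916  1.409 -0.221] w 0.0120 gf 30.0 [-0.0019 -0.0028 -1.    ]
```

send_rows([
  {"travel": [0.001, 0, 0], "twist": [0, 0, 0], "claw": -1},
  {"travel": [0.002, 0, 0], "twist": [0, 0, 0], "claw": -1},
  {"travel": [0.003, 0, 0], "twist": [0, 0, 0], "claw": -1},
  {"travel": [0.003, 0, 0], "twist": [0, 0, 0], "claw": -1},
])

```text
clock: 9.18
tcp_pos: [0.5656, -0.003, 0.1]
orientation: [[-0.219, 0.976, -0.002], [0.976, 0.219, -0.003], [-0.002, -0.003, -1.0]]
force: [-5.1, -4.5, 0.6]
width: 0.0116
grip_force: 30.0
```

```bash
python3 st.py
```

```text
clk 9.18 tcp [ 0.5656 -0.003   0.1   ] head 12.66 inB [-2.1 34.6 80. ] FB [-5.91 -3.31  0.58] TB [-0.928  1.46  -0.293] w 0.0116 gf 30.0 [-0.0021 -0.0028 -1.    ]
```

send_rows([
  {"travel": [0.001, 0, 0], "twist": [0, 0, 0], "claw": -1},
  {"travel": [0.002, 0, 0], "twist": [0, 0, 0], "claw": -1},
  {"travel": [0.0025, 0, 0], "twist": [0, 0, 0], "claw": -1},
  {"travel": [0.0025, 0, 0], "twist": [0, 0, 0], "claw": -1},
])

```text
clock: 9.68
tcp_pos: [0.5651, -0.0006, 0.1]
orientation: [[-0.219, 0.976, -0.002], [0.976, 0.219, -0.003], [-0.002, -0.003, -1.0]]
force: [-5.4, -5.2, -0.3]
width: 0.0119
grip_force: 30.0
```

```bash
python3 st.py
```

```text
clk 9.68 tcp [ 0.5651 -0.0006  0.1   ] head 12.67 inB [-2.1 37.  80. ] FB [-6.38 -3.94 -0.28] TB [-0.941  1.391 -0.25 ] w 0.0119 gf 30.0 [-0.0021 -0.0028 -1.    ]
```

send_rows([
  {"travel": [0.0005, 0, 0], "twist": [0, 0, 0], "claw": -1},
  {"travel": [0.001, 0, 0], "twist": [0, 0, 0], "claw": -1},
  {"travel": [0.0015, 0, 0], "twist": [0, 0, 0], "claw": -1},
  {"travel": [0.0015, 0, 0], "twist": [0, 0, 0], "claw": -1},
])

```text
clock: 10.18
tcp_pos: [0.5648, 0.0009, 0.1]
orientation: [[-0.219, 0.976, -0.002], [0.976, 0.219, -0.003], [-0.002, -0.003, -1.0]]
force: [-4.9, -5.2, 0.3]
width: 0.012
grip_force: 30.0
```

```bash
python3 st.py
```

```text
clk 10.18 tcp [0.5648 0.0009 0.1   ] head 12.66 inB [-2.1 38.5 80. ] FB [-5.84 -4.09  0.25] TB [-0.919  1.468 -0.272] w 0.0120 gf 30.0 [-0.0022 -0.0027 -1.    ]
```

send_rows([
  {"travel": [0.0005, 0, 0], "twist": [0, 0, 0], "claw": -1},
  {"travel": [0.001, 0, 0], "twist": [0, 0, 0], "claw": -1},
  {"travel": [0.0015, 0, 0], "twist": [0, 0, 0], "claw": -1},
  {"travel": [0.0015, 0, 0], "twist": [0, 0, 0], "claw": -1},
])

```text
clock: 10.68
tcp_pos: [0.5644, 0.0024, 0.1]
orientation: [[-0.219, 0.976, -0.002], [0.976, 0.219, -0.003], [-0.002, -0.003, -1.0]]
force: [-5.3, -4.5, 1.6]
width: 0.0119
grip_force: 30.0
```

```bash
python3 st.py
```

```text
clk 10.68 tcp [0.5644 0.0024 0.1   ] head 12.67 inB [-2.1 40.  80. ] FB [-6.09 -3.28  1.55] TB [-0.951  1.384 -0.276] w 0.0119 gf 30.0 [-0.0021 -0.0028 -1.    ]
```

send_rows([
  {"travel": [0.0005, 0, 0], "twist": [0, 0, 0], "claw": -1},
  {"travel": [0.001, 0, 0], "twist": [0, 0, 0], "claw": -1},
  {"travel": [0.0015, 0, 0], "twist": [0, 0, 0], "claw": -1},
  {"travel": [0.0015, 0, 0], "twist": [0, 0, 0], "claw": -1},
])

```text
clock: 11.18
tcp_pos: [0.5641, 0.0038, 0.1]
orientation: [[-0.219, 0.976, -0.002], [0.976, 0.219, -0.003], [-0.002, -0.003, -1.0]]
force: [-4.0, -4.8, 0.8]
width: 0.0115
grip_force: 30.0
```

```bash
python3 st.py
```

```text
clk 11.18 tcp [0.5641 0.0038 0.1   ] head 12.66 inB [-2.1 41.5 80. ] FB [-4.93 -3.89  0.83] TB [-1.031  1.421 -0.231] w 0.0115 gf 30.0 [-0.0021 -0.0027 -1.    ]
```

send_rows([
  {"travel": [0.0005, 0, 0], "twist": [0, 0, 0], "claw": -1},
  {"travel": [0.001, 0, 0], "twist": [0, 0, 0], "claw": -1},
  {"travel": [0.001, 0, 0], "twist": [0, 0, 0], "claw": -1},
])

```text
clock: 11.55
tcp_pos: [0.564, 0.0044, 0.1]
orientation: [[-0.219, 0.976, -0.002], [0.976, 0.219, -0.003], [-0.003, -0.003, -1.0]]
force: [-4.5, -5.9, 1.4]
width: 0.0118
grip_force: 30.0
```

```bash
python3 st.py
```

```text
clk 11.55 tcp [0.564  0.0044 0.1   ] head 12.67 inB [-2.1 42.1 80. ] FB [-5.62 -4.83  1.38] TB [-1.05   1.469 -0.317] w 0.0118 gf 30.0 [-0.0029 -0.0028 -1.    ]
```

send_rows([
  {"travel": [0.0005, 0, 0], "twist": [0, 0, 0], "claw": -1},
  {"travel": [0.001, 0, 0], "twist": [0, 0, 0], "claw": -1},
  {"travel": [0.001, 0, 0], "twist": [0, 0, 0], "claw": -1},
])

```text
clock: 11.92
tcp_pos: [0.564, 0.0046, 0.1]
orientation: [[-0.22, 0.976, -0.002], [0.976, 0.22, -0.005], [-0.005, -0.003, -1.0]]
force: [-5.0, -8.3, 1.4]
width: 0.012
grip_force: 30.0
```

```bash
python3 st.py
```

```text
clk 11.93 tcp [0.564  0.0046 0.1   ] head 12.70 inB [-2.  42.3 80. ] FB [-6.66 -7.05  1.41] TB [-1.505  1.598 -0.331] w 0.0120 gf 30.0 [-0.0045 -0.0027 -1.    ]
```

send_rows([
  {"travel": [0, 0, 0], "twist": [0, 0, 0], "claw": -0.4},
  {"travel": [0, 0, 0], "twist": [0, 0, 0], "claw": -0.4},
  {"travel": [0, 0, 0], "twist": [0, 0, 0], "claw": -0.4},
  {"travel": [0, 0, -0.03], "twist": [0, 0, 0], "claw": -0.4},
  {"travel": [0, 0, -0.08], "twist": [0, 0, 0], "claw": -0.4},
  {"travel": [0, 0, -0.08], "twist": [0, 0, 0], "claw": -0.4},
])

```text
clock: 12.68
tcp_pos: [0.5681, 0.0075, 0.1846]
orientation: [[-0.22, 0.976, 0.01], [0.976, 0.22, -0.0], [-0.003, 0.01, -1.0]]
force: [0.2, -0.0, -0.2]
width: 0.0284
grip_force: 0.0
```

```bash
python3 st.py
python3 - <<'E'
from h import *
p=np.load("p.npz")["pb"][:3]
# bracket y corrected by contact: origin shift ~ +4 along y
A=[-32.5,-28,70]
print(W(p,A),W(p,[-32.5,-24,70]))
im=capture("side");c=(325,160);a=crop(im[:,:,::-1].copy(),c,66,100,6)
b=a.copy();h=W(p,[-2,4.2,0])[0]
draw(b,"side",[h[0],h[1],p[2]+.0115],[((q[0],q[1],q[2]+4),(r[0],r[1],r[2]+4)) for q,r in HB],6,c,(0,200,0))
for dy,col in((0,(0,0,255)),(4,(255,0,0))):
    k=W(p,[-32.5,-28+dy,0])[0];draw(b,"side",[k[0],k[1],p[2]+.34],[((-15,-6,44),(15,6,70))],6,c,col)
cv2.imwrite("pics/home.png",np.hstack([a,b]))
E
```

```text
clk 12.68 tcp [0.5681 0.0075 0.1846] head 12.69 inB [  2.6  44.3 164.6] FB [ 0.23 -0.06 -0.16] TB [-0.011  0.034  0.038] w 0.0284 gf 0.0 [-0.0026  0.01   -0.9999]
[[ 0.54885004 -0.07050832  0.09      ]] [[ 0.54801785 -0.06659585  0.09      ]]
```

View pics/home.png

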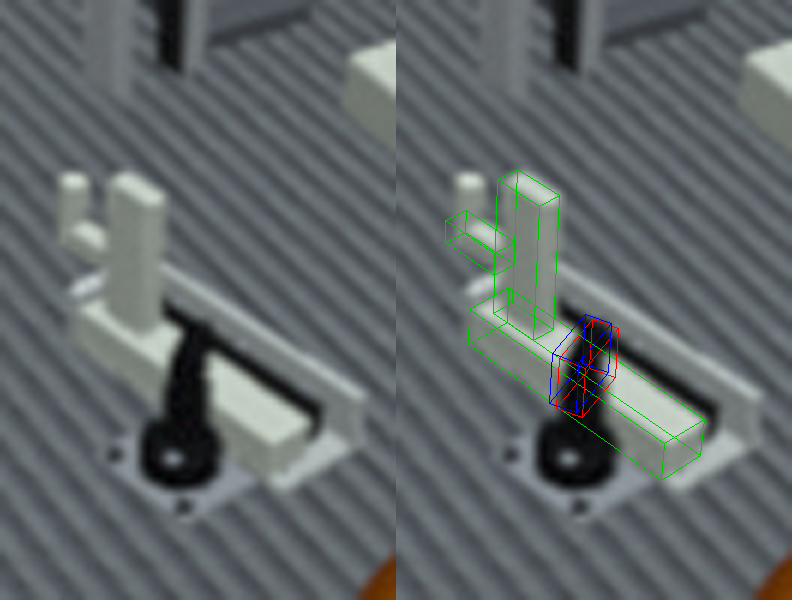

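Run:
```python
from h import *
p=np.load("p.npz")["pb"][:3]
t=lambda u,v:np.array([(u+.5)/14-.5+330,(v+.5)/14-.5+170]); s=lambda u,v:np.array([(u+.5)/6-.5+325,(v+.5)/6-.5+198])
def F(q,f=None):
    h=q[2] if f is None else f
    P=[q[0],q[1],h]
    r=[proj("top",W(P,[-7,0,20]))[0]-t(528,435),proj("side",W(P,[-7,0,20]))[0]-s(180,222),proj("top",W(P,[14,0,70]))[0]-t(500,300),
       (proj("side",W(P,[0,0,57]))[0]-s(194,0))[:1]]
    return np.concatenate(r)
for f in(None,.55,.7,.85,.95,1.02):
    r=least_squares(lambda q:F(q,f),[.549,-.07,.7],x_scale=[.01,.01,.1]);h=r.x[2] if f is None else f
    c=(325,160);q=[*r.x[:2],h];P,_=box((-15,-6,44),(15,6,70));u=(proj("side",W(q,P))-c+.5)*6;v=(proj("top",W(q,P))-(330,170)+.5)*14
    lob=(rz(p[2]).T@(W(q,[0,0,0])[0]-[p[0],p[1],.02]))*1000
    print(np.round(r.x[:2],4),round(h,2),"inB",lob.round(1),r.fun.round(1),"side u",u[:,0].min().round(),u[:,0].max().round(),"v",u[:,1].min().round(),"top",v.min(0).round(),v.max(0).round())
```

```text
[ 0.5483 -0.0715] 0.59 inB [-33.3 -28.8   0. ] [ 0.5 -0.2 -0.  -0.4  0.1 -0.2 -0.5] side u 161.0 222.0 v 321.0 top [466. 280.] [599. 454.]
[ 0.5483 -0.0715] 0.55 inB [-33.2 -28.8   0. ] [ 0.4 -0.2 -0.1 -0.4  0.3 -0.3 -0.5] side u 161.0 223.0 v 321.0 top [468. 280.] [598. 454.]
[ 0.5482 -0.0715] 0.7 inB [-33.4 -28.8   0. ] [ 0.7 -0.3  0.3 -0.2 -0.3  0.2 -0.5] side u 165.0 218.0 v 321.0 top [462. 282.] [604. 452.]
[ 0.5481 -0.0715] 0.85 inB [-33.4 -28.8   0. ] [ 0.9 -0.5  0.6 -0.2 -0.9  0.7 -0.5] side u 169.0 213.0 v 321.0 top [457. 287.] [609. 449.]
[ 0.548  -0.0714] 0.95 inB [-33.5 -28.7   0. ] [ 1.1 -0.7  0.9 -0.1 -1.2  1.  -0.6] side u 173.0 210.0 v 321.0 top [454. 290.] [611. 446.]
[ 0.548  -0.0714] 1.02 inB [-33.5 -28.7   0. ] [ 1.1 -0.8  1.1 -0.1 -1.4  1.3 -0.6] side u 175.0 208.0 v 322.0 top [453. 293.] [612. 443.]
```

send_rows([
  {"travel": [-0.02, -0.01, 0], "twist": [0, 0, 9], "claw": 0},
  {"travel": [-0.04, -0.02, 0], "twist": [0, 0, 18], "claw": 0},
  {"travel": [-0.06, -0.03, 0], "twist": [0, 0, 28], "claw": 0},
  {"travel": [-0.073, -0.037, 0], "twist": [0, 0, 38], "claw": 0},
  {"travel": [-0.073, -0.037, 0], "twist": [0, 0, 48], "claw": 0},
  {"travel": [-0.073, -0.037, 0], "twist": [0, 0, 54], "claw": 0},
  {"travel": [-0.073, -0.037, 0], "twist": [0, 0, 54], "claw": 0},
  {"travel": [-0.073, -0.037, 0], "twist": [0, 0, 54], "claw": 0},
])

```text
clock: 13.72
tcp_pos: [0.5442, -0.0718, 0.1795]
orientation: [[0.659, 0.752, -0.001], [0.752, -0.659, 0.001], [-0.0, -0.001, -1.0]]
force: [0.4, 0.5, 0.5]
width: 0.0475
grip_force: 0.0
```

```bash
python3 st.py
python3 - <<'E'
from h import *
s=env.sense();print(s["orientation"].round(4));d=np.array([.5482,-.0715,.08])-s["tcp_pos"];print(s["orientation"].T@d)
E
```

```text
clk 13.72 tcp [ 0.5442 -0.0718  0.1795] head -41.24 inB [-37.3 -28.3 159.5] FB [0.48 0.4  0.52] TB [-0.029  0.136  0.049] w 0.0475 gf 0.0 [-4.0e-04 -1.3e-03 -1.0e+00]
[[ 6.592e-01  7.519e-01 -1.200e-03]
 [ 7.519e-01 -6.592e-01  5.000e-04]
 [-4.000e-04 -1.300e-03 -1.000e+00]]
[0.00285368 0.00291412 0.09946058]
```

send_rows([
  {"travel": [0.003, 0.003, 0.03], "twist": [0, 0, 0], "claw": 0},
  {"travel": [0.003, 0.003, 0.06], "twist": [0, 0, 0], "claw": 0},
  {"travel": [0.003, 0.003, 0.06], "twist": [0, 0, 0], "claw": 0},
  {"travel": [0.003, 0.003, 0.06], "twist": [0, 0, 0], "claw": 0},
])

```text
clock: 14.22
tcp_pos: [0.5495, -0.0718, 0.121]
orientation: [[0.66, 0.751, 0.001], [0.751, -0.66, -0.0], [0.001, 0.001, -1.0]]
force: [1.2, 0.3, 0.8]
width: 0.0469
grip_force: 0.0
```

```bash
python3 st.py
python3 - <<'E'
from h import *
a=[]
for n,c in(("top",(320,160)),("side",(325,190))):
    a.append(crop(capture(n)[:,:,::-1].copy(),c,66,60,6))
cv2.imwrite("pics/knob.png",np.hstack(a))
E
```

```text
clk 14.22 tcp [ 0.5495 -0.0718  0.121 ] head -41.30 inB [-32.2 -29.4 101. ] FB [1.21 0.08 0.79] TB [-0.043  0.147 -0.066] w 0.0469 gf 0.0 [ 7.e-04  1.e-03 -1.e+00]
```

View pics/knob.png

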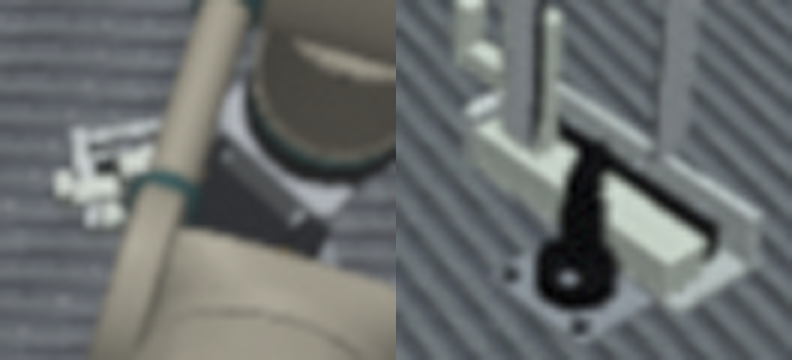

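The fingers (crop x ≈525 and ≈678) straddle the bar (≈595,150), and the hook is undisturbed. I'll descend and grip.

send_rows([
  {"travel": [0, 0, 0.02], "twist": [0, 0, 0], "claw": 0},
  {"travel": [0, 0, 0.04], "twist": [0, 0, 0], "claw": 0},
  {"travel": [0, 0, 0.04], "twist": [0, 0, 0], "claw": 0},
  {"travel": [0, 0, 0.04], "twist": [0, 0, 0], "claw": -1},
  {"travel": [0, 0, 0.04], "twist": [0, 0, 0], "claw": -1},
  {"travel": [0, 0, 0.04], "twist": [0, 0, 0], "claw": -1},
  {"travel": [0, 0, 0.04], "twist": [0, 0, 0], "claw": -1},
  {"travel": [0, 0, 0.04], "twist": [0, 0, 0], "claw": -1},
], newtons=40)

```text
clock: 15.32
tcp_pos: [0.5474, -0.0703, 0.0808]
orientation: [[0.661, 0.751, -0.003], [0.751, -0.661, 0.003], [0.0, -0.004, -1.0]]
force: [-2.7, 3.8, 4.7]
width: 0.0185
grip_force: 40.0
```

```bash
python3 st.py
```

```text
clk 15.32 tcp [ 0.5474 -0.0703  0.0808] head -41.36 inB [-33.9 -27.5  60.8] FB [-1.9   4.25  4.72] TB [ 0.783  0.622 -0.039] w 0.0185 gf 40.0 [ 3.0e-04 -3.6e-03 -1.0e+00]
```

send_rows([
  {"travel": [0, 0, 0], "twist": [0, 0, 0], "claw": -0.4},
  {"travel": [0, 0, 0], "twist": [0, 0, 0], "claw": -0.4},
  {"travel": [0, 0, -0.008], "twist": [0, 0, 0], "claw": -0.4},
  {"travel": [0, 0, -0.008], "twist": [0, 0, 0], "claw": -0.4},
  {"travel": [0, 0, -0.008], "twist": [0, 0, 0], "claw": -1},
  {"travel": [0, 0, -0.008], "twist": [0, 0, 0], "claw": -1},
  {"travel": [0, 0, -0.008], "twist": [0, 0, 0], "claw": -1},
  {"travel": [0, 0, -0.008], "twist": [0, 0, 0], "claw": -1},
], newtons=40)

```text
clock: 16.32
tcp_pos: [0.5471, -0.0706, 0.0882]
orientation: [[0.661, 0.751, -0.003], [0.751, -0.661, 0.002], [-0.001, -0.004, -1.0]]
force: [-3.6, 2.7, 5.6]
width: 0.0115
grip_force: 41.0
```

```bash
python3 st.py
```

```text
clk 16.32 tcp [ 0.5471 -0.0706  0.0882] head -41.35 inB [-34.2 -27.7  68.2] FB [-2.97  3.35  5.58] TB [ 0.709  0.689 -0.045] w 0.0115 gf 41.0 [-6.0e-04 -3.9e-03 -1.0e+00]
```

Gripped flat on the 12 mm bar, with the knob at about 0.63 rad. I'll recentre and turn anticlockwise (negative tool z).

send_rows([
  {"travel": [-0.0007, -0.0026, -0.0008], "twist": [0, 0, 0], "claw": -1},
  {"travel": [-0.0007, -0.0026, -0.0008], "twist": [0, 0, -5], "claw": -1},
  {"travel": [-0.0007, -0.0026, -0.0008], "twist": [0, 0, -12], "claw": -1},
  {"travel": [-0.0007, -0.0026, -0.0008], "twist": [0, 0, -19], "claw": -1},
  {"travel": [-0.0007, -0.0026, -0.0008], "twist": [0, 0, -26], "claw": -1},
  {"travel": [-0.0007, -0.0026, -0.0008], "twist": [0, 0, -33], "claw": -1},
  {"travel": [-0.0007, -0.0026, -0.0008], "twist": [0, 0, -40], "claw": -1},
  {"travel": [-0.0007, -0.0026, -0.0008], "twist": [0, 0, -46], "claw": -1},
  {"travel": [-0.0007, -0.0026, -0.0008], "twist": [0, 0, -48], "claw": -1},
  {"travel": [-0.0007, -0.0026, -0.0008], "twist": [0, 0, -48], "claw": -1},
])

```text
clock: 17.58
tcp_pos: [0.5478, -0.0708, 0.0884]
orientation: [[-0.115, 0.993, 0.002], [0.993, 0.115, -0.0], [-0.001, 0.002, -1.0]]
force: [6.2, 0.1, -11.2]
width: 0.012
grip_force: 39.9
```

```bash
python3 st.py
```

```text
clk 17.57 tcp [ 0.5478 -0.0708  0.0884] head 6.60 inB [-33.6 -28.1  68.4] FB [  6.11  -1.16 -11.22] TB [-0.239 -0.894  0.001] w 0.0120 gf 39.9 [-6.0e-04  2.4e-03 -1.0e+00]
```

send_rows([
  {"travel": [0, 0.0015, 0.0005], "twist": [0, 0, -3], "claw": -1},
  {"travel": [0, 0.0015, 0.0005], "twist": [0, 0, -6], "claw": -1},
])

```text
clock: 17.82
tcp_pos: [0.5481, -0.0708, 0.0883]
orientation: [[-0.22, 0.976, 0.0], [0.976, 0.22, -0.001], [-0.001, 0.0, -1.0]]
force: [3.2, 0.2, -5.7]
width: 0.0114
grip_force: 40.3
```

```bash
python3 st.py
```

```text
clk 17.82 tcp [ 0.5481 -0.0708  0.0883] head 12.70 inB [-33.3 -28.1  68.3] FB [ 3.15 -0.47 -5.66] TB [-0.143 -0.392 -0.112] w 0.0114 gf 40.3 [-7.e-04  1.e-04 -1.e+00]
```

send_rows([
  {"travel": [0, 0, 0], "twist": [0, 0, -3], "claw": -1},
  {"travel": [0, 0, 0], "twist": [0, 0, -6], "claw": -1},
])

```text
clock: 18.08
tcp_pos: [0.5482, -0.0707, 0.0884]
orientation: [[-0.321, 0.947, 0.001], [0.947, 0.321, -0.001], [-0.001, 0.0, -1.0]]
force: [3.6, -0.5, -5.4]
width: 0.0117
grip_force: 40.4
```

```bash
python3 st.py
```

```text
clk 18.07 tcp [ 0.5482 -0.0707  0.0884] head 18.70 inB [-33.2 -28.1  68.4] FB [ 3.38 -1.22 -5.35] TB [-0.17  -0.419 -0.13 ] w 0.0117 gf 40.4 [-7.e-04  4.e-04 -1.e+00]
```

send_rows([
  {"travel": [0, 0, 0], "twist": [0, 0, -1.5], "claw": -1},
  {"travel": [0, 0, 0], "twist": [0, 0, -3], "claw": -1},
  {"travel": [0, 0, 0], "twist": [0, 0, -4.5], "claw": -1},
])

```text
clock: 18.45
tcp_pos: [0.5482, -0.0707, 0.0884]
orientation: [[-0.394, 0.919, 0.001], [0.919, 0.394, -0.0], [-0.001, 0.0, -1.0]]
force: [4.3, -1.0, -8.3]
width: 0.0114
grip_force: 40.1
```

```bash
python3 st.py
```

```text
clk 18.45 tcp [ 0.5482 -0.0707  0.0884] head 23.22 inB [-33.2 -28.   68.4] FB [ 4.   -1.92 -8.33] TB [-0.49  -0.598 -0.136] w 0.0114 gf 40.1 [-6.e-04  3.e-04 -1.e+00]
```

send_rows([
  {"travel": [0, 0, 0], "twist": [0, 0, -1.5], "claw": -1},
  {"travel": [0, 0, 0], "twist": [0, 0, -3], "claw": -1},
  {"travel": [0, 0, 0], "twist": [0, 0, -4.5], "claw": -1},
])

```text
clock: 18.82
tcp_pos: [0.5482, -0.0706, 0.0884]
orientation: [[-0.466, 0.885, 0.001], [0.885, 0.466, -0.0], [-0.001, 0.0, -1.0]]
force: [5.7, -2.2, -10.4]
width: 0.012
grip_force: 39.9
```

```bash
python3 st.py
```

```text
clk 18.82 tcp [ 0.5482 -0.0706  0.0884] head 27.75 inB [-33.2 -28.   68.4] FB [  5.12  -3.32 -10.36] TB [-0.696 -0.777 -0.278] w 0.0120 gf 39.9 [-6.e-04  3.e-04 -1.e+00]
```

send_rows([
  {"travel": [0, 0, 0], "twist": [0, 0, -1], "claw": -1},
])

```text
clock: 18.95
tcp_pos: [0.5482, -0.0706, 0.0884]
orientation: [[-0.481, 0.877, 0.001], [0.877, 0.481, -0.0], [-0.001, 0.0, -1.0]]
force: [4.6, -2.1, -10.7]
width: 0.0119
grip_force: 39.8
```

```bash
python3 st.py
```

```text
clk 18.95 tcp [ 0.5482 -0.0706  0.0884] head 28.74 inB [-33.1 -28.   68.4] FB [  4.08  -3.05 -10.74] TB [-0.607 -0.761 -0.232] w 0.0119 gf 39.8 [-6.e-04  4.e-04 -1.e+00]
```

send_rows([
  {"travel": [0, 0, 0], "twist": [0, 0, -1], "claw": -1},
])

```text
clock: 19.08
tcp_pos: [0.5482, -0.0706, 0.0883]
orientation: [[-0.496, 0.868, 0.001], [0.868, 0.496, -0.0], [-0.001, 0.0, -1.0]]
force: [4.5, -2.2, -10.5]
width: 0.0115
grip_force: 39.8
```

```bash
python3 st.py
```

```text
clk 19.07 tcp [ 0.5482 -0.0706  0.0883] head 29.73 inB [-33.2 -28.   68.3] FB [  3.98  -3.13 -10.47] TB [-0.733 -0.819 -0.266] w 0.0115 gf 39.8 [-5.e-04  3.e-04 -1.e+00]
```

send_rows([
  {"travel": [0, 0, 0], "twist": [0, 0, -1], "claw": -1},
])

```text
clock: 19.2
tcp_pos: [0.5482, -0.0707, 0.0884]
orientation: [[-0.511, 0.86, 0.001], [0.86, 0.511, -0.0], [-0.001, 0.0, -1.0]]
force: [4.8, -2.0, -10.5]
width: 0.0122
grip_force: 39.8
```

```bash
python3 st.py
```

```text
clk 19.20 tcp [ 0.5482 -0.0707  0.0884] head 30.72 inB [-33.2 -28.   68.4] FB [  4.23  -2.99 -10.45] TB [-0.613 -0.788 -0.317] w 0.0122 gf 39.8 [-6.e-04  4.e-04 -1.e+00]
```

send_rows([
  {"travel": [0, 0, 0], "twist": [0, 0, -1], "claw": -1},
])

```text
clock: 19.32
tcp_pos: [0.5482, -0.0706, 0.0884]
orientation: [[-0.526, 0.851, 0.001], [0.851, 0.526, -0.0], [-0.001, 0.0, -1.0]]
force: [4.6, -1.9, -10.8]
width: 0.0122
grip_force: 39.9
```

```bash
python3 st.py
```

```text
clk 19.32 tcp [ 0.5482 -0.0706  0.0884] head 31.73 inB [-33.1 -28.   68.4] FB [  4.08  -2.8  -10.77] TB [-0.674 -0.757 -0.318] w 0.0122 gf 39.9 [-6.e-04  4.e-04 -1.e+00]
```

Torque has risen about 0.19 N·m over free turning, so the knob is hand-tight. Releasing and lifting clear.

send_rows([
  {"travel": [0, 0, 0], "twist": [0, 0, 0], "claw": -0.2},
  {"travel": [0, 0, 0], "twist": [0, 0, 0], "claw": -0.2},
  {"travel": [0, 0, 0], "twist": [0, 0, 0], "claw": -0.2},
  {"travel": [0, 0, -0.03], "twist": [0, 0, 0], "claw": -0.2},
  {"travel": [0, 0, -0.08], "twist": [0, 0, 0], "claw": -0.2},
  {"travel": [0, 0, -0.13], "twist": [0, 0, 0], "claw": -0.2},
  {"travel": [0, 0, -0.15], "twist": [0, 0, 0], "claw": -0.2},
  {"travel": [0, 0, -0.15], "twist": [0, 0, 0], "claw": -0.2},
])

```text
clock: 20.32
tcp_pos: [0.5486, -0.0704, 0.2406]
orientation: [[-0.525, 0.851, 0.004], [0.851, 0.525, -0.001], [-0.003, 0.003, -1.0]]
force: [-0.6, -0.8, -0.8]
width: 0.0376
grip_force: 0.0
```

```bash
python3 st.py
python3 - <<'E'
from h import *
a=cv2.imread("pics/home.png")[:,:396].astype(int)  # before clamping, same crop
b=crop(capture("side")[:,:,::-1].copy(),(325,160),66,100,6).astype(int)
# hook shift: register stem/lip region and foot region between the two pictures
for n,(x,y,w,h) in {"stem+lip":(50,165,125,120),"foot end":(225,385,100,90)}.items():
    print(n,cv2.phaseCorrelate(a[y:y+h,x:x+w].mean(2),b[y:y+h,x:x+w].mean(2),cv2.createHanningWindow((w,h),cv2.CV_64F)),"crop px (6 = 2.5 mm)")
E
```

```text
clk 20.32 tcp [ 0.5486 -0.0704  0.2406] head 31.68 inB [-32.7 -27.9 220.6] FB [-0.74 -0.69 -0.75] TB [-0.058  0.047  0.006] w 0.0376 gf 0.0 [-0.0028  0.0029 -1.    ]
stem+lip ((0.5276796040108991, 0.13162162263738963), 0.6110956529329751) crop px (6 = 2.5 mm)
foot end ((-0.09576021329321804, 0.09573426270148389), 0.534044622753827) crop px (6 = 2.5 mm)
```

```bash
python3 -c "
from bench import env
print(env.sign_off())"
```

```text
the job is handed in; nothing more can be done
None
```

The job is handed in at about 20 s on the robot's clock: the hook is seated against the strip and end stop, the knob is hand-tight (torque up about 0.19 N·m, roughly 12 N on the foot), and the gripper is clear. A before/after image check showed the hook moved less than 0.3 mm when clamped, though I did not view a final picture.

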